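# Wipe the label rack and press the label holder home

### The job

Hold the scraper block and wipe the three red plastic offcuts off the deck of the label rack with it (do not touch them with the fingers or the label holder), then stand the scraper block back on the table. Then pick up the grey label holder, lay its foot flat on the deck, push the nose in behind the blue lip, centred between the cheeks, and press it fully home against the sprung orange strip. Finish while still gripping it and holding it pressed home, so that it could be screwed down; leave the other things on the table alone.

Things in the scene. Friction and masses are not known exactly. Their poses are not given: they have to be found in the camera images.
- rack: Fixed label rack. Origin: centre underside, on the table. Aluminium deck, x -75 to +65 mm, y -100 to +100 mm, its flat top 40 mm above the table; open at the front and both ends. A blue lip covers its far part (x +15 to +65 mm, all of y); the open deck is x -75 to +15 mm. Its x axis points away from the robot to the lip: the way the holder is pushed.
- rack_mouth (a point): Centre of the mouth of the gap under the lip: on the deck top, level with the lip's front edge; turns with the rack. The gap is 10 mm high and 88 mm wide in y (grey cheeks fill the rest); the lip is 6 mm thick, so its top is 56 mm above the table.
- spring_strip (a joint): Orange strip in the gap, slides along the rack's x axis, value in m: 0 at rest (its front face 23 mm behind the lip's front edge), 0.010 pressed to its stop. The spring pushes back with 4 N at the start and 9 N at the stop, so it pushes the holder out again when not held.
- label_holder: Loose grey label holder, about 120 g. Origin: underside of its foot. Foot 6 mm thick, x -47 to +43 mm, 80 mm wide; the last 12 mm of the nose (+x) only 66 mm wide. Upright plate across it, 12 mm thick (x -35 to -23 mm), 76 mm wide, top 56 mm above the underside, card on its -x face; grip it across the thickness from above. Pressed home, its origin is 10 mm in front of the lip's edge.
- holder_nose (a point): Middle of the nose's front edge, at the underside of the foot, 43 mm ahead (+x) of the holder's origin.
- scraper: Loose scraper block standing on the table, about 100 g. Origin: centre underside. Black foot 80 (x) x 36 (y) x 14 mm, on it a wooden grip 66 (x) x 24 (y) mm up to 74 mm; grip the wood across its 24 mm. The long side of the foot (normal to y) does the wiping. (A fixed screw feeder 145 mm tall stands to its right, in front of the rack: carry things over it.)
- chip_1: Loose red L-shaped plastic offcut 16 x 12 x 12 mm, 12 g, lying on the open deck. Origin: centre underside.
- chip_2: Second red offcut, like the first.
- chip_3: Third red offcut, like the first.
- small_box: Bystander: small brown carton, 60 x 91 x 45 mm; origin centre underside.
- screw_dish: Bystander: steel dish of screws, 65 mm wide, 19 mm high; origin centre underside.
- strip_a: Bystander: green terminal strip, 43 x 66 x 34 mm; origin centre underside.
- strip_b: Bystander: green terminal strip, 43 x 56 x 34 mm; origin centre underside.

How it is judged:
By the outcome, as a careful person would: the job done as asked, in the order asked, and still so for the second after the job is handed in, while the arm keeps its last pose, push and grip.
It also fails if it takes over 70 s, if anything falls off the work surface, if the arm or the gripper's body presses on something with over 40 N, if the wrist force passes 120 N, or if a joint passes its speed limit or range.

### The arm

A 7-joint arm with a two-finger parallel gripper is mounted at the origin on a cart in front of the work surface, level with it; the furniture and walls round the work are solid. World frame = base frame: x ahead of the robot, y to its left, z up, the work surface at z = 0. Lengths are in m, angles in rad, forces in N, time in s.
With the tool pointing down it reaches from about 0.425 to 0.95 m from the base axis. Payload 16.7 kg.
Tool frame: the origin (TCP) lies midway between the tips of the shut fingers; the grasp point (between the pads) lies 19 mm behind it; z points along the fingers, y is the line along which they close (so a half turn about z gives the same grasp; the last joint's range is limited). The gripper opens to 94 mm and grips with 3 to 60 N. Pads are 16 mm wide; open, the fingers measure 119 mm over their backs; the gripper's body (75 mm by 177 mm) begins 78 mm behind the grasp point.
Start: joints at [0.98, 0.426, 0.074, 1.606, -0.034, 1.111, -0.067], TCP at [0.289, -0.61, 0.205] pointing down, gripper open.
Joint ranges: [-2.85, 2.85], [-0.5, 2.14], [-1.23, 1.37], [0.21, 2.46], [-1.02, 4.16], [0.16, 2.05], [-2.73, 2.73]. Speed limits (rad/s): [1.89, 1.89, 2.39, 2.39, 3.01, 3.01, 3.01].

### API

Orientations are given as a rotation vector (axis times angle).
In Python, from rig import r gives the robot as it stands. The module is installed in compiled form; this text tells all that it offers. Calls block until the motion is done:
- r.reach(position, orientation): joint-space move of the TCP to a pose.
- r.move_l(position, frame=None, vel=0.15): straight line of the TCP; frame=None keeps the orientation; vel is the mean speed in m/s.
- r.move_j(angles): joint-space move.
- r.set_gripper(opening, strength=None): finger opening in m; strength is the grip in N (None keeps the last); returns when the fingers have stopped.
- r.pause(seconds).
- r.inverse_kinematics(position, orientation): joint angles nearest the present ones, or None.
- r.get_state(): the state.
- r.get_image(name): name is "scene" or "top" or "wrist"; returns a dict with "image" (384x512x3 uint8, red, green, blue), "K" (3x3 intrinsics, pixels), "cam_to_world" (4x4, takes a point from camera to world coordinates). Camera axes: x right, y down, z forward; pixel columns grow to the right and rows downward; lengths in m; the calibration is good to about 2 mm. A picture is of the moment at which its call begins. There is no depth.
A pose or a line that the arm cannot do raises r.MotionError and nothing moves.
- r.close_job(): hands the job in; it is judged then, once.
Trained networks look in the newest picture that a camera, given by its name, has taken for a name from the list of things; names that differ only in an ending like _2 or _b are one class to them, and where a whole thing is asked for, a point or a joint stands for the part that bears it (a point fixed in the world has none). Each returns a list of dicts, best first, with "conf" (0 to 1); they miss things now and then, are a little off and sometimes report something else, mostly with a low value. They report only what shows in the picture. A call takes as long as a camera call.
- r.look_for(camera, thing): "extent" ([centre column, centre row, width, height] in pixels, round what is visible of it).
- r.cut_out(camera, thing): "pixels" (384x512 bool, what is visible of it) and "extent" ([centre column, centre row, width, height] in pixels, round what is visible of it).
The state is a dict: "time_s": time; "joints": joint angles; "joint_vel": joint speeds; "effort": joint torques, N m; "ee_pos": TCP position; "orientation": TCP orientation; "wrist_force": force on the tool from outside, world axes, zero at the start; "ft_torque": the same for the moment, N m; "grip_width": finger opening in m; "finger_force": force on a finger pad.
Only numpy, scipy, OpenCV 4.12 (cv2) and the standard library are available. Lean on these libraries where they do the work, as an engineer would, in place of code of your own. Each camera call takes 0.05 s, during which the arm holds its last target. There are 200 camera calls.

## Working session

There is one attempt and no reset: what is moved stays moved. The work goes in short steps, each a Python script; the robot and the scene stay as the last script left them, time stands still between calls to the robot, and variables do not carry over. Pictures are saved under pics/ and viewed, at most 13 in all, crops included, and the job is handed in when it is done.

```bash
mkdir -p pics; cat > h.py <<'E'
from rig import r
import numpy as np, cv2
def grab(n,save=None):
    d=r.get_image(n)
    if save: cv2.imwrite('pics/'+save,d['image'][:,:,::-1])
    return d
def ray(d,u,v,z):
    T=np.array(d['cam_to_world']);K=np.array(d['K'])
    w=T[:3,:3]@np.linalg.solve(K,[u,v,1.]);return T[:3,3]+w*(z-T[2,3])/w[2]
def proj(d,p):
    T=np.array(d['cam_to_world']);K=np.array(d['K'])
    c=K@(T[:3,:3].T@(np.asarray(p)-T[:3,3]));return c[:2]/c[2]
def down(yaw): # tool z down; tool y axis at world angle yaw
    y=np.array([np.cos(yaw),np.sin(yaw),0]);z=np.array([0,0,-1.]);x=np.cross(y,z)
    return cv2.Rodrigues(np.c_[x,y,z])[0].ravel()
E
python3 - <<'E'
from h import *
np.set_printoptions(precision=3,suppress=True)
ims=[]
for n in ('scene','top'):
    d=grab(n); ims.append(d['image'])
    print(n,np.array(d['cam_to_world']).tolist(),np.array(d['K']).tolist())
    for t in ('rack','label_holder','scraper','chip_1','small_box','screw_dish','strip_a'):
        for o in r.look_for(n,t)[:4]: print(n,t,round(o['conf'],2),np.round(o['extent']))
for n,i in zip(('s','t'),ims): cv2.imwrite(f'pics/{n}0.png',cv2.resize(i,(800,600))[:,:,::-1])
print(r.get_state())
E
```

```text
scene [[-0.8033101648718523, -0.46351678210885283, 0.3739585160375569, 0.16643079943252015], [-0.5953360979975718, 0.642219720349471, -0.4828340928468833, 0.5238003272202715], [-0.016361828583108452, -0.6104965384813426, -0.7918499018549635, 0.8017245005457597], [0.0, 0.0, 0.0, 1.0]] [[375.09054675191254, 0.0, 258.94669304995597], [0.0, 375.09054675191254, 190.68433681565588], [0.0, 0.0, 1.0]]
scene rack 0.73 [186. 217.  82.  86.]
scene label_holder 0.57 [271. 148.  39.  22.]
scene scraper 0.92 [225. 285.  39.  28.]
scene chip_1 0.39 [192. 228.  10.   8.]
scene small_box 0.91 [366. 148.  27.  34.]
scene small_box 0.7 [311. 135.  21.  18.]
scene screw_dish 0.64 [283. 122.  17.  17.]
scene strip_a 0.61 [318. 163.  23.  13.]
scene strip_a 0.6 [311. 136.  23.  21.]
top [[-0.008876249677257638, -0.9901408005395878, 0.13979416045919543, 0.3708289713230368], [-0.9997547061431576, 0.005950434788949383, -0.021333538628901166, 0.053198430026879136], [0.02029137098067404, -0.1399492316257819, -0.9899507426286813, 1.1095119321087852], [0.0, 0.0, 0.0, 1.0]] [[378.48733537268055, 0.0, 262.36542176
[... 225 characters left out ...]
21.  26.]
top small_box 0.98 [362. 247.  40.  31.]
top screw_dish 0.93 [346. 159.  20.  20.]
top strip_a 0.85 [349. 195.  24.  17.]
top strip_a 0.54 [319. 220.  25.  29.]
top strip_a 0.3 [195. 165.  83.  71.]
{'time_s': 0.8, 'joints': array([ 0.979,  0.426,  0.074,  1.606, -0.034,  1.111, -0.067]), 'joint_vel': array([-0.002,  0.   ,  0.   , -0.   ,  0.002, -0.001,  0.   ]), 'effort': array([  0.   , -93.543,   3.663, -45.452,  -0.049,   0.013,  -0.   ]), 'ee_pos': array([ 0.289, -0.61 ,  0.205]), 'orientation': array([-3.065, -0.688, -0.   ]), 'wrist_force': array([ 0.046, -0.747, -0.465]), 'ft_torque': array([-0.006, -0.014,  0.008]), 'finger_force': 0.0, 'grip_width': 0.09370984135149266}
```

View pics/s0.png

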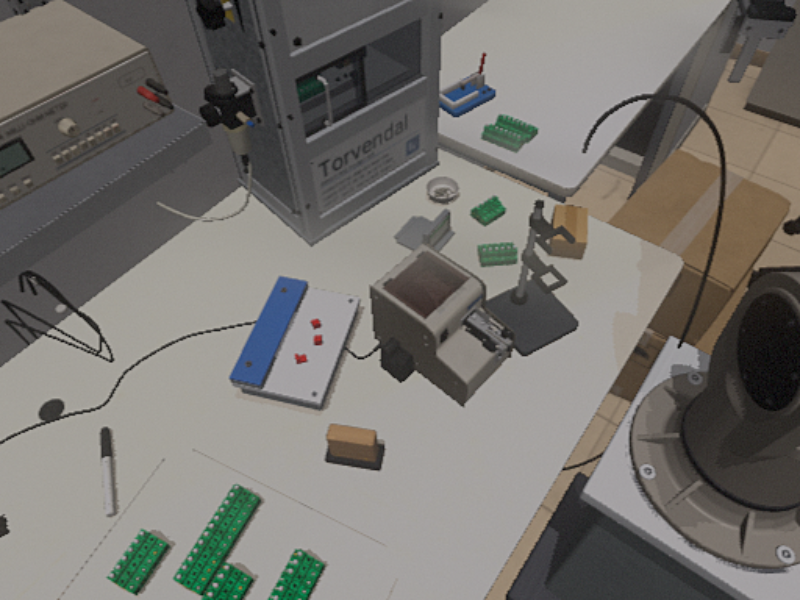

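View pics/t0.png

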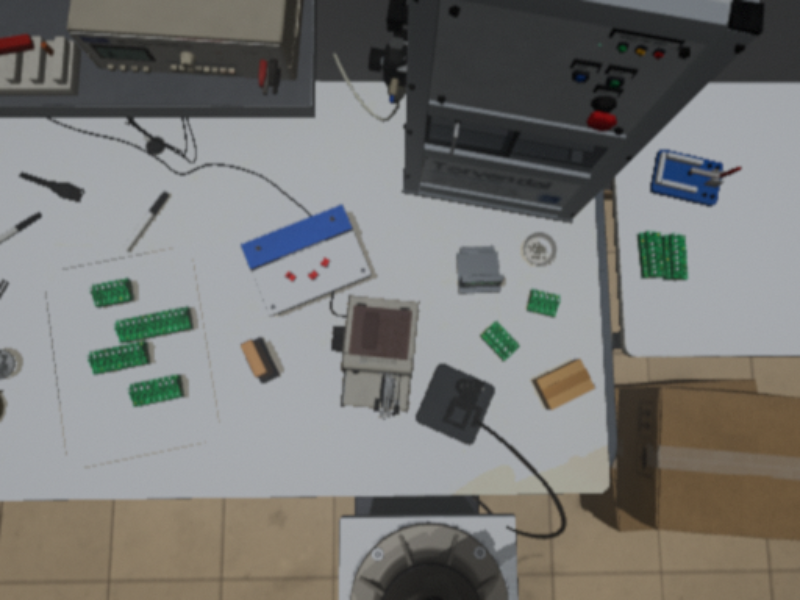

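```bash
python3 - <<'E'
from h import *
np.set_printoptions(precision=3,suppress=True)
d=grab('top'); k=.64
P={'lipFL':(242,245,.056),'lipFR':(346,206,.056),'lipNL':(250,268,.056),'deckNR':(373,272,.04),'deckNL':(277,312,.04),'lipNR':(354,232,.056),'c1':(290,276,.05),'c2':(313,275,.05),'c3':(325,262,.05),
'holdNR':(502,291,.05),'holdNL':(459,291,.05),'holdFR':(497,246,.006),'holdFL':(462,248,.006),'scrA':(243,345,.074),'scrB':(258,378,.074),'scrF1':(265,338,.014),'scrF2':(280,374,.014),'feedFR':(418,300,.145),'feedFL':(347,297,.145),'feedN':(408,415,.1),'stand':(475,385,.2)}
for n,(u,v,z) in P.items(): print(n,ray(d,u*k,v*k,z))
for yaw in (0,np.pi/2,1.2,1.9,-1.2,-.3,.3):
    for p in ((.62,.22,.4),(.6,-.02,.35)): 
        q=r.inverse_kinematics(np.array(p),down(yaw)); print(round(yaw,2),p,q)
E
```

```text
lipFL [0.64  0.335 0.056]
lipFR [0.713 0.147 0.056]
lipNL [0.597 0.319 0.056]
deckNR [0.592 0.098 0.04 ]
deckNL [0.519 0.272 0.04 ]
lipNR [0.663 0.132 0.056]
c1 [0.583 0.248 0.05 ]
c2 [0.585 0.206 0.05 ]
c3 [0.609 0.185 0.05 ]
holdNR [ 0.553 -0.138  0.05 ]
holdNL [ 0.554 -0.059  0.05 ]
holdFR [ 0.649 -0.139  0.006]
holdFL [ 0.645 -0.071  0.006]
scrA [0.456 0.323 0.074]
scrB [0.399 0.295 0.074]
scrF1 [0.474 0.298 0.014]
scrF2 [0.407 0.269 0.014]
feedFR [0.523 0.019 0.145]
feedFL [0.528 0.136 0.145]
feedN [0.334 0.036 0.1  ]
stand [ 0.382 -0.065  0.2  ]
0 (0.62, 0.22, 0.4) [ 0.088  0.383 -0.753  1.334  0.259  1.523 -0.64 ]
0 (0.6, -0.02, 0.35) [ 0.314  0.245 -0.478  1.563  0.114  1.362 -0.175]
1.57 (0.62, 0.22, 0.4) [ 0.08   0.381 -0.741  1.335  0.254  1.521  0.934]
1.57 (0.6, -0.02, 0.35) [ 0.44   0.268 -0.64   1.556  0.162  1.372  1.356]
1.2 (0.62, 0.22, 0.4) [ 0.074  0.379 -0.73   1.335  0.25   1.52   0.567]
1.2 (0.6, -0.02, 0.35) [ 0.398  0.259 -0.584  1.558  0.145  1.368  1.   ]
1.9 (0.62, 0.22, 0.4) [ 0.134  0.401 -0.829  1.331  0.292  1.533  1.235]
1.9 (0.6, -0.02, 0.35) [ 0.477  0.276 -0.689  1.554  0.178  1.375  1.672]
-1.2 (0.62, 0.22, 0.4) [ 0.096  0.386 -0.766  1.334  0.264  1.524 -1.844]
-1.2 (0.6, -0.02, 0.35) [ 0.202  0.23  -0.336  1.57   0.077  1.355 -1.343]
-0.3 (0.62, 0.22, 0.4) [ 0.093  0.385 -0.761  1.334  0.262  1.524 -0.943]
-0.3 (0.6, -0.02, 0.35) [ 0.274  0.239 -0.426  1.565  0.1    1.359 -0.463]
0.3 (0.62, 0.22, 0.4) [ 0.079  0.38  -0.739  1.335  0.253  1.521 -0.336]
0.3 (0.6, -0.02, 0.35) [ 0.355  0.252 -0.53   1.56   0.129  1.364  0.113]
```

```bash
python3 - <<'E'
from h import *
np.set_printoptions(precision=4,suppress=True)
r.reach(np.array([.54,-.1,.38]),down(0.)); 
d=grab('wrist','w1.png'); np.savez('w1.npz',T=d['cam_to_world'],K=d['K']); print(np.array(d['cam_to_world']))
for o in r.look_for('wrist','label_holder'): print(o)
r.reach(np.array([.54,.24,.42]),down(0.)); 
d=grab('wrist','w2.png'); np.savez('w2.npz',T=d['cam_to_world'],K=d['K']); print(np.array(d['cam_to_world']))
for t in('chip_1','scraper','rack'):
  for o in r.look_for('wrist',t): print(t,o)
print(r.get_state()['time_s'],r.get_state()['ee_pos'])
E
python3 -c "
import cv2,numpy as np
cv2.imwrite('pics/w1b.png',cv2.resize(cv2.imread('pics/w1.png'),(800,600)));cv2.imwrite('pics/w2b.png',cv2.resize(cv2.imread('pics/w2.png'),(800,600)))"
```

```text
[[ 1.     -0.0014 -0.0013  0.5399]
 [-0.0017 -0.9617 -0.2741 -0.0211]
 [-0.0009  0.2741 -0.9617  0.5586]
 [ 0.      0.      0.      1.    ]]
{'extent': [287.3, 155.2, 50.0, 48.5], 'conf': 0.6}
[[ 1.     -0.0012 -0.0006  0.5405]
 [-0.0013 -0.9615 -0.2747  0.3188]
 [-0.0002  0.2747 -0.9615  0.5988]
 [ 0.      0.      0.      1.    ]]
chip_1 {'extent': [196.7, 116.5, 49.5, 36.0], 'conf': 0.75}
chip_1 {'extent': [281.6, 172.9, 9.5, 3.3], 'conf': 0.59}
scraper {'extent': [195.4, 115.2, 50.9, 35.5], 'conf': 0.89}
rack {'extent': [293.9, 161.7, 104.5, 122.3], 'conf': 0.96}
4.575 [0.5404 0.2389 0.4199]
```

View pics/w1b.png

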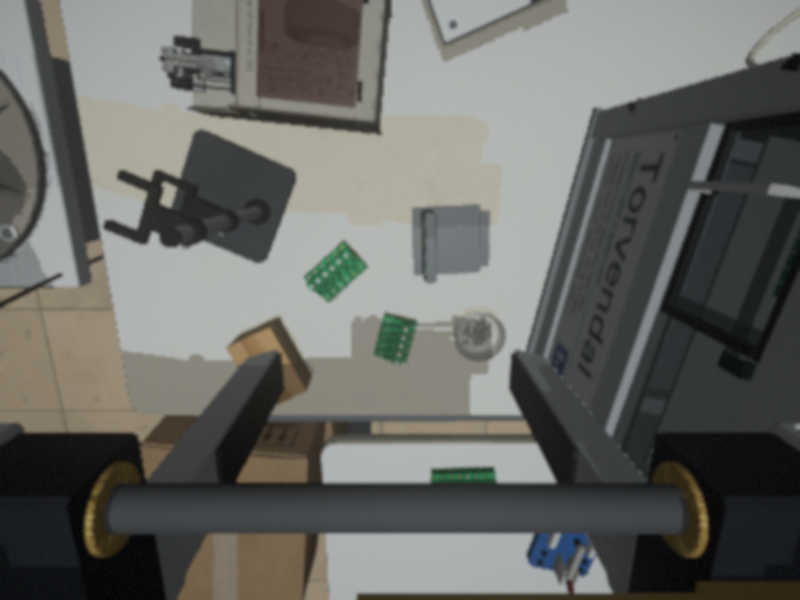

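View pics/w2b.png

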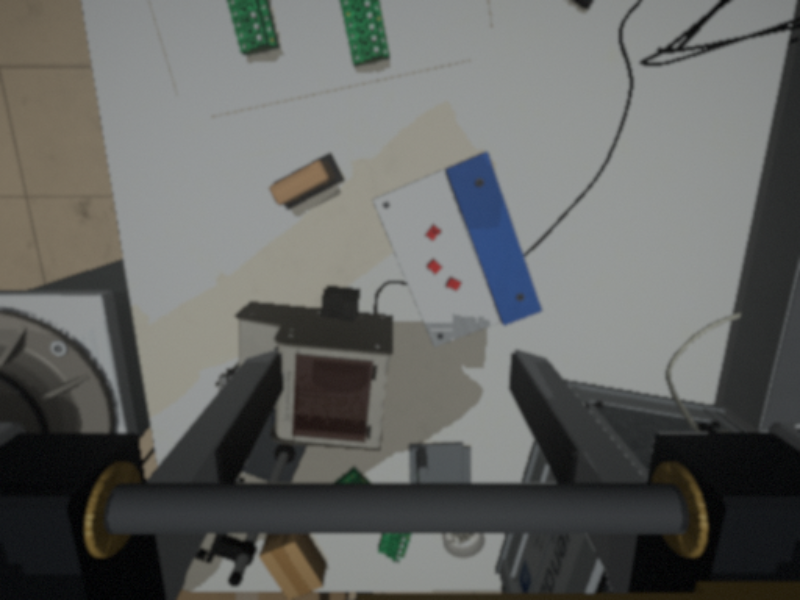

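```bash
cat >> h.py <<'E'
def rect(d,mask,z):
    n,l,s,c=cv2.connectedComponentsWithStats(mask.astype(np.uint8)); i=1+np.argmax(s[1:,4])
    c=max(cv2.findContours((l==i).astype(np.uint8),0,1)[0],key=len)[:,0]
    P=np.array([ray(d,u,v,z)[:2] for u,v in c])
    (cx,cy),(w,h),a=cv2.minAreaRect((P*1000).astype(np.float32))
    if w<h: w,h,a=h,w,a+90
    return np.array([cx,cy,w,h]),(a+90)%180-90   # mm, deg of long side
E
python3 - <<'E'
from h import *
np.set_printoptions(precision=1,suppress=True)
def load(n):
    z=np.load(n+'.npz');return dict(image=cv2.imread(f'pics/{n}.png')[:,:,::-1],K=z['K'],cam_to_world=z['T'])
w1,w2,t=load('w1'),load('w2'),grab('top'); s=grab('scene')
for n,d in(('w2',w2),('top',t),('scene',s)):
    I=d['image'].astype(int); R,G,B=I[...,0],I[...,1],I[...,2]
    yy,xx=np.mgrid[:384,:512]
    near=lambda p,rad:(xx-proj(d,p)[0])**2+(yy-proj(d,p)[1])**2<rad**2
    print(n,'lip',rect(d,(B>R+50)&near((.65,.23,.056),70),.056))
    print(n,'wood',rect(d,(R>B+35)&(R>100)&near((.43,.305,.07),30),.074))
    m=((R>G+60)&near((.6,.21,.05),40)).astype(np.uint8)
    k,l,st,c=cv2.connectedComponentsWithStats(m)
    for i in range(1,k):
        if st[i,4]>5: print('chip',ray(d,*c[i],.047)*1000,st[i,4])
k=.64
for n,p,z in (('plateTopL',(423,209),.056),('TopR',(423,281),.056),('TopR2',(437,281),.056),('TopL2',(437,209),.056),('noseL',(489,208),.006),('noseR',(489,271),.006),('footbackL',(413,206),.006),('footbackR',(413,277),.006)): print(n,ray(w1,p[0]*k,p[1]*k,z)*1000)
I=w1['image']; c=np.array([428,243])*k
cv2.imwrite('pics/w1c.png',cv2.resize(I[100:215,240:350,::-1],None,fx=5,fy=5,interpolation=cv2.INTER_CUBIC))
E
```

```text
w2 lip (array([655.7, 237.2, 195.7,  47.2]), -67.70908737182617)
w2 wood (array([435. , 305.5,  61.9,  20.8]), 27.343339920043945)
chip [583.4 247.5  47. ] 29
chip [585.5 207.2  47. ] 31
chip [609.5 185.9  47. ] 31
top lip (array([673.7, 197. , 110.8,  50.9]), -67.68111801147461)Traceback (most recent call last):
  File "<stdin>", line 11, in <module>
  File "h.py", line 17, in rect
    n,l,s,c=cv2.connectedComponentsWithStats(mask.astype(np.uint8)); i=1+np.argmax(s[1:,4])
                                                                         ~~~~~~~~~^^^^^^^^^
    return _wrapfunc(a, 'argmax', axis=axis, out=out, **kwds)
    return bound(*args, **kwds)
ValueError: attempt to get argmax of an empty sequence
```

```bash
python3 - <<'E'
from h import *
np.set_printoptions(precision=1,suppress=True)
z=np.load('w1.npz'); w1=dict(image=cv2.imread('pics/w1.png')[:,:,::-1],K=z['K'],cam_to_world=z['T']);k=.64
for n,p,z in (('plateTopL',(423,209),.056),('TopR',(423,281),.056),('TopR2',(437,281),.056),('TopL2',(437,209),.056),('noseL',(489,208),.006),('noseR',(489,271),.006)): print(n,ray(w1,p[0]*k,p[1]*k,z)*1000)
r.reach(np.array([.433,.305,.25]),down(.477+np.pi/2))
d=grab('wrist','w3.png'); I=d['image'].astype(int); R,B=I[...,0],I[...,2]
yy,xx=np.mgrid[:384,:512]; c=proj(d,(.433,.305,.074)); print(c,r.get_state()['time_s'])
m=(R>B+35)&(R>90)&((xx-c[0])**2+(yy-c[1])**2<100**2)
print(rect(d,m,.074))
I=d['image'].copy(); I[m]=I[m]//2+[0,120,0]
a=I[40:300,60:440,::-1]; b=cv2.imread('pics/w1.png')[110:200,250:330]
a=cv2.resize(a,None,fx=1.15,fy=1.15);b=cv2.resize(b,None,fx=4,fy=4,interpolation=cv2.INTER_CUBIC)
H=max(len(a),len(b)); p=lambda x:cv2.copyMakeBorder(x,0,H-len(x),0,0,0)
cv2.imwrite('pics/c3.png',np.hstack([p(a),p(b)]))
E
```

```text
plateTopL [568.2 -61.1  56. ]
TopR [ 569.3 -138.9   56. ]
TopR2 [ 584.7 -138.9   56. ]
TopL2 [582.9 -61.1  56. ]
noseL [647.4 -64.    6. ]
noseR [ 651.3 -138.4    6. ]
[253.  176.9] 6.3167
(array([444. , 310.5,  34.1,  19.8]), 27.675430297851562)
```

View pics/c3.png

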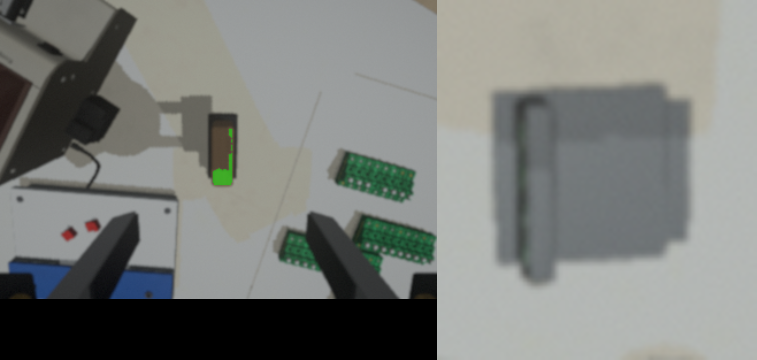

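```bash
python3 - <<'E'
from h import *
np.set_printoptions(precision=1,suppress=True)
d=grab('wrist'); I=d['image'].astype(int); R,B=I[...,0],I[...,2]
yy,xx=np.mgrid[:384,:512]
m=(R>1.3*B)&(R>35)&(abs(xx-253)<25)&(abs(yy-175)<45)
print(m.sum(),rect(d,m,.074))
c=max(cv2.findContours(m.astype(np.uint8),0,1)[0],key=len)[:,0]
print(c.min(0),c.max(0))
cs=np.cos(.48),np.sin(.48)
for x,y,z in ((33,12,74),(33,-12,74),(-33,12,74),(-33,-12,74)):
    print(proj(d,(.433+(x*cs[0]-y*cs[1])/1e3,.305+(x*cs[1]+y*cs[0])/1e3,z/1e3)))
s=grab('scene')
g=d['image'][120:230,200:310]
cv2.imwrite('pics/c4.png',cv2.resize(g[:,:,::-1],None,fx=5,fy=5,interpolation=cv2.INTER_NEAREST))
E
```

```text
1080 (array([429.5, 303.3,  69.1,  24.4]), 26.738346099853516)
[243 145] [263 201]
[262.8 202.8]
[243.5 202.9]
[263.1 149.6]
[242.7 149.6]
```

View pics/c4.png

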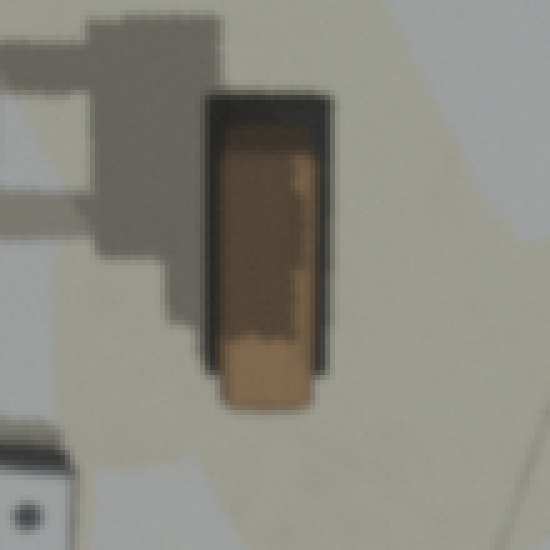

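```bash
cat >> h.py <<'E'
YR=.389; O=np.array([.6187,.222,0]); 
def rk(x,y,z): c,s=np.cos(YR),np.sin(YR); return O+[c*x-s*y,s*x+c*y,z]
E
python3 - <<'E'
from h import *
np.set_printoptions(precision=3,suppress=True)
def st(t):
    s=r.get_state(); print(t,s['time_s'],s['ee_pos'],s['wrist_force'],s['grip_width'],s['finger_force'])
p=np.array([.433,.305,.028]); o=down(.48+np.pi/2)
r.set_gripper(.07)
r.move_l(p+[0,0,.06],o,.25); r.move_l(p,o,.15); r.set_gripper(0.,35); st('grip')
r.move_l(p+[0,0,.15],o,.25); st('lift')
ow=down(YR+np.pi/2); g=.028+.040
r.move_l(rk(-.030,-.077,g+.07),ow,.2)
r.move_l(rk(-.030,-.077,g+.006),ow,.12); st('above')
grab('wrist','w5.png')
r.move_l(rk(-.030,-.077,g+.0008),ow,.03); st('down')
E
```

```text
grip 9.1167 [0.433 0.305 0.028] [ 0.333 -0.764  0.643] 0.023820186996849894 34.946284890174866
lift 9.8667 [0.433 0.304 0.177] [ 0.145 -0.296 -1.364] 0.02391393012407508 34.94589686393738
above 11.9667 [0.62  0.14  0.074] [ 0.038  0.212 -0.535] 0.024076061294499938 34.94592368602753
down 12.3417 [0.62  0.139 0.069] [ 0.084 -0.102 -1.601] 0.023507473518839687 34.94585573673248
```

View pics/w5.png

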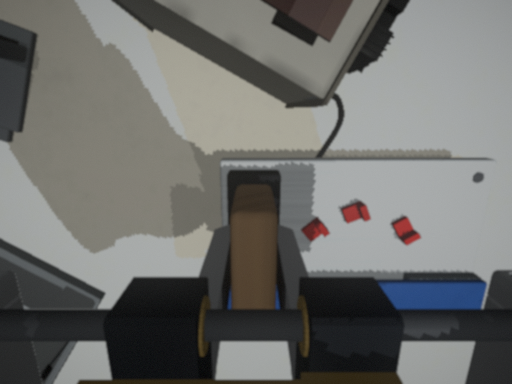

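```bash
python3 - <<'E'
from h import *
np.set_printoptions(precision=3,suppress=True)
def st(t):
    s=r.get_state(); print(t,s['time_s'],s['ee_pos'],s['wrist_force'],s['grip_width'],s['finger_force'])
ow=down(YR+np.pi/2); g=.028+.040
r.move_l(rk(-.030,.04,g+.0008),ow,.09); st('mid')
r.move_l(rk(-.030,.108,g+.0008),ow,.07); st('end')
r.move_l(rk(-.030,.108,g+.07),ow,.2)
a=grab('wrist'); 
p=np.array([.433,.305,.028]); o=down(.48+np.pi/2)
r.move_l(p+[0,0,.12],o,.2); b=grab('wrist'); t=grab('top'); s=grab('scene')
for n in('top','scene','wrist'):
    for q in r.look_for(n,'chip_1')[:5]: print(n,q)
cv2.imwrite('pics/c6.png',cv2.resize(np.vstack([np.hstack([a['image'],b['image']]),np.hstack([t['image'],s['image']])]),(800,600))[:,:,::-1])
st('x')
E
```

```text
mid 13.7917 [0.576 0.247 0.069] [ 0.142  0.046 -0.926] 0.02397072024273702 34.94584679603577
end 14.9167 [0.55  0.31  0.069] [ 0.38  -0.915 -1.82 ] 0.024409416210620812 34.945818185806274
x 16.5083 [0.433 0.305 0.148] [-0.491 -0.052 -1.532] 0.023832182905660918 34.94589149951935
```

View pics/c6.png

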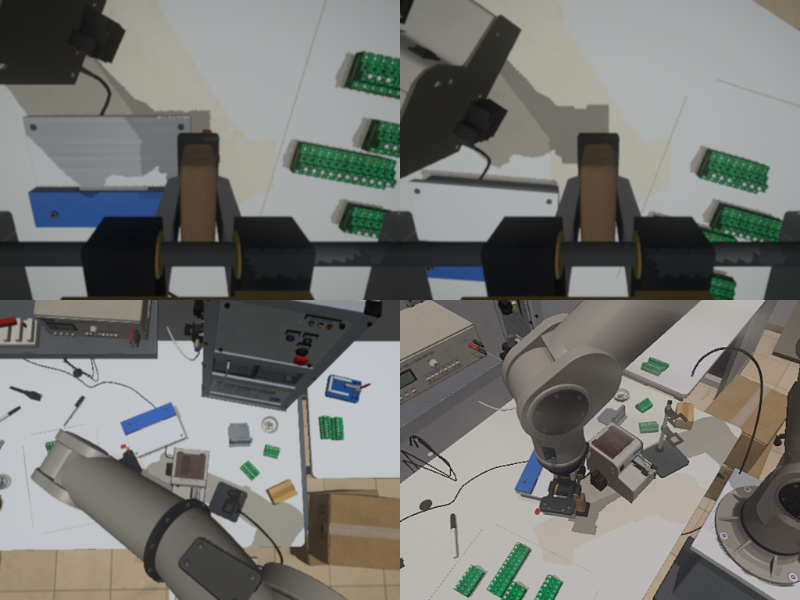

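```bash
python3 - <<'E'
from h import *
np.set_printoptions(precision=3,suppress=True)
def st(t):
    s=r.get_state(); print(t,s['time_s'],s['ee_pos'],s['wrist_force'],s['grip_width'],s['finger_force'])
p=np.array([.418,.298,.028]); o=down(.48+np.pi/2)
r.move_l(p+[0,0,.004],o,.2); r.move_l(p+[0,0,.0003],o,.03); st('down')
r.set_gripper(.07); r.move_l(p+[0,0,.07],o,.2); r.move_l(p+[0,0,.25],o,.3)
r.reach(np.array([.577,-.1,.25]),down(.03)); st('over'); r.set_gripper(.06)
w=grab('wrist'); t=grab('top','t7.png')
W=w['image'][60:300,150:470]; T=t['image'][120:280,90:250]
red=lambda I:((I[...,0].astype(int)>I[...,1].astype(int)+60)*1).astype(np.uint8)
k,l,s,c=cv2.connectedComponentsWithStats(red(t['image']))
for i in range(1,k):
    if s[i,4]>3 and c[i][1]>120: print(ray(t,*c[i],.01),s[i,4])
f=lambda x:cv2.resize(x,(400,int(400*x.shape[0]/x.shape[1])),interpolation=cv2.INTER_CUBIC)
a,b=f(W),f(T); b=cv2.resize(b,(300,300)); a=cv2.resize(a,(400,300))
cv2.imwrite('pics/c7.png',np.hstack([a,b])[:,:,::-1])
np.savez('w7.npz',T=w['cam_to_world'],K=w['K'])
h=np.array([.605,-.099,0]); cc,ss=np.cos(.03),np.sin(.03)
for q in ((-35,38,56),(-35,-38,56),(-23,38,56),(-23,-38,56),(43,33,6),(43,-33,6),(-47,40,6),(-47,-40,6)):
    x,y,z=np.array(q)/1e3; u=proj(w,h+[cc*x-ss*y,ss*x+cc*y,z]); print(q,(u-[150,60])*1.25)
E
```

```text
down 17.5167 [0.418 0.298 0.029] [ 0.051  0.342 -1.92 ] 0.023982221470030533 34.94591474533081
over 21.2083 [ 0.577 -0.099  0.25 ] [ 0.075 -0.038 -0.385] 0.06998022292570527 0.0
[0.562 0.337 0.01 ] 16
[0.542 0.318 0.01 ] 22
(-35, 38, 56) [122.25  105.154]
(-35, -38, 56) [122.536 178.56 ]
(-23, 38, 56) [134.403 105.167]
(-23, -38, 56) [134.042 178.572]
(43, 33, 6) [192.734 104.632]
(43, -33, 6) [190.045 161.6  ]
(-47, 40, 6) [112.253  98.216]
(-47, -40, 6) [113.019 167.29 ]
```

View pics/c7.png

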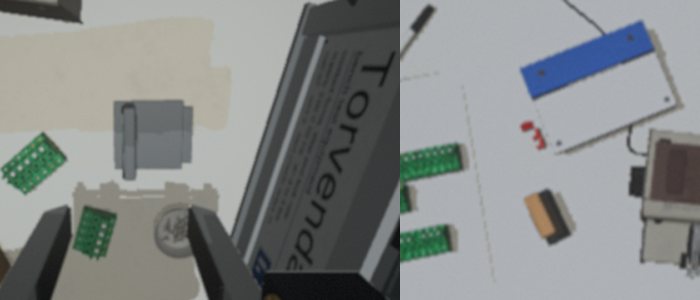

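```bash
python3 - <<'E'
from h import *
np.set_printoptions(precision=3,suppress=True)
def st(t):
    s=r.get_state(); print(t,s['time_s'],s['ee_pos'],s['wrist_force'],s['ft_torque'],s['grip_width'],s['finger_force'])
p=np.array([.5765,-.100,.020]); o=down(.03)
r.move_l(p+[0,0,.07],o,.2); r.move_l(p,o,.12); st('at'); r.set_gripper(0,45); st('grip')
r.move_l(p+[0,0,.21],o,.25); st('lift')
oy=down(YR)
r.move_l(rk(-.066,0,.22),oy,.2)
r.move_l(rk(-.066,0,.068),oy,.15); st('pre')
w=grab('wrist','w8.png'); np.savez('w8.npz',T=w['cam_to_world'],K=w['K'])
r.move_l(rk(-.066,0,.0615),oy,.05); st('low')
# predicted pixels in 800x600
for n,q in dict(noseL=(-.066+.072,.033,.054),noseR=(-.066+.072,-.033,.054),shL=(-.066+.06,.04,.054),shR=(-.066+.06,-.04,.054),lipL=(.015,.1,.056),lipR=(.015,-.1,.056),lipFL=(.065,.1,.056),lipFR=(.065,-.1,.056),dkL=(-.075,.1,.04),dkR=(-.075,-.1,.04)).items(): print(n,proj(w,rk(*q))*1.5625)
cv2.imwrite('pics/w8b.png',cv2.resize(w['image'],(800,600),interpolation=cv2.INTER_CUBIC)[:,:,::-1])
E
```

```text
at 23.3917 [ 0.577 -0.1    0.021] [-0.041 -0.026  0.45 ] [-0.028 -0.075  0.034] 0.05998334734704811 0.0
grip 24.1917 [ 0.577 -0.1    0.02 ] [-0.504  0.4    1.131] [-0.021 -0.083  0.028] 0.011683649151270214 44.99759495258331
lift 25.1833 [ 0.576 -0.1    0.229] [-0.116 -0.305 -1.581] [ 0.016 -0.061 -0.012] 0.011473093206848011 44.995282888412476
pre 27.9917 [0.558 0.197 0.069] [-1.608 -0.018 -0.805] [-0.001 -0.17   0.029] 0.011821495666793441 44.99530613422394
low 28.325 [0.558 0.197 0.061] [-0.89   0.011 -0.168] [-0.025 -0.054  0.003] 0.011799991847291776 44.99543845653534
noseL [563.915 285.329]
noseR [549.865 423.541]
shL [537.104 269.181]
shR [522.898 436.873]
lipL [606.563 116.249]
lipR [556.993 545.225]
lipFL [737.166 116.337]
lipFR [657.042 545.153]
dkL [373.08  120.317]
dkR [377.867 522.172]
```

View pics/w8b.png

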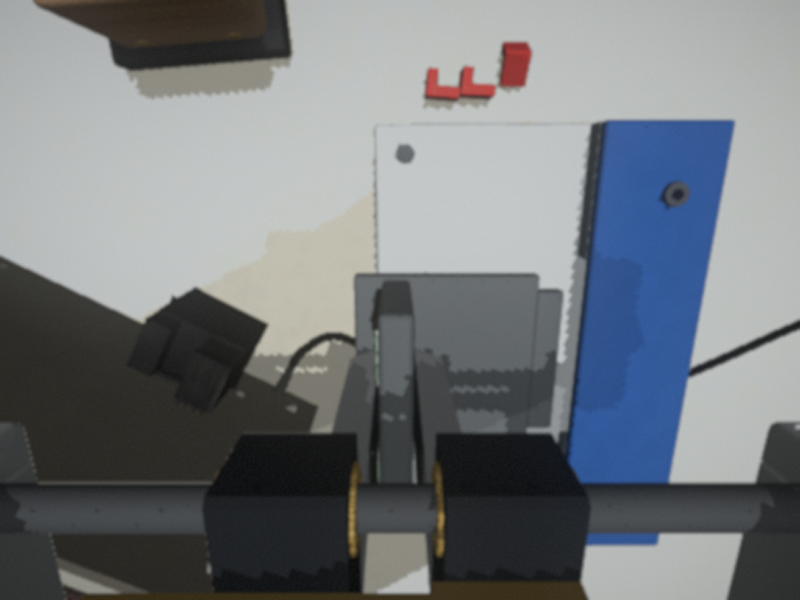

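```bash
python3 - <<'E'
from h import *
np.set_printoptions(precision=1,suppress=True)
z=np.load('w8.npz'); w=dict(image=cv2.imread('pics/w8.png')[:,:,::-1],K=z['K'],cam_to_world=z['T'])
for zz in (.04,.045,.05):
    print(zz,[proj(w,rk(.015,y,zz))*1.5625 for y in(.1,.044,0,-.044)])
# close crop of the mouth, 800-scale rows 230..460, cols 500..640
c=w['image'][145:300,320:410,::-1]
cv2.imwrite('pics/c9.png',cv2.resize(c,None,fx=3.8,fy=3.8,interpolation=cv2.INTER_NEAREST))
E
```

```text
0.04 [array([589.8, 120.5]), array([575.6, 254. ]), array([565.8, 346. ]), array([557. , 428.6])]
0.045 [array([594.8, 119.2]), array([579.8, 256. ]), array([569.6, 349.9]), array([560.4, 434. ])]
0.05 [array([600. , 117.9]), array([584.3, 258.1]), array([573.5, 354. ]), array([563.9, 439.7])]
```

View pics/c9.png

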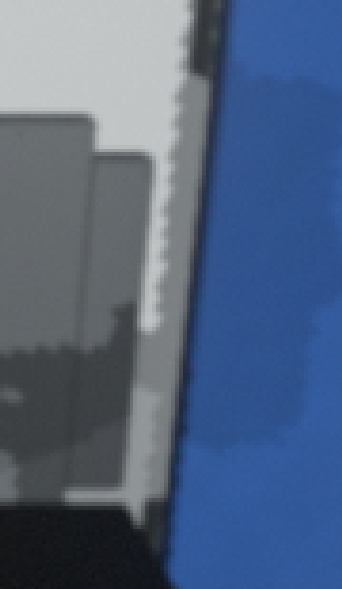

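```bash
python3 - <<'E'
from h import *
np.set_printoptions(precision=4,suppress=True)
oy=down(YR); c,s=np.cos(YR),np.sin(YR); y=.0012
def st(t):
    S=r.get_state(); d=S['ee_pos']-O; f=S['wrist_force']
    fx=c*f[0]+s*f[1]
    print(t,round(S['time_s'],2),'rack xyz',np.array([c*d[0]+s*d[1],-s*d[0]+c*d[1],d[2]]),'F',round(fx,2),round(-s*f[0]+c*f[1],2),round(f[2],2),S['ft_torque'],S['grip_width'],S['finger_force'])
    return fx
r.set_gripper(0,60)
r.move_l(rk(-.066,y,.0615),oy,.05); z=.0602
for z in (.0602,.0598,.0594):
    r.move_l(rk(-.066,y,z),oy,.02); st('z%.4f'%z)
    if r.get_state()['wrist_force'][2]>2.5: break
r.move_l(rk(-.045,y,z),oy,.05); st('in')
r.move_l(rk(-.036,y,z),oy,.04); st('strip')
r.move_l(rk(-.030,y,z),oy,.03); st('push')
r.move_l(rk(-.026,y,z),oy,.03); st('push')
E
```

```text
z0.0602 29.04 rack xyz [-0.0661  0.0012  0.0601] F 0.07 0.66 -0.74 [ 0.0258 -0.0787  0.0286] 0.01185681787558259 59.99531865119934
z0.0598 29.29 rack xyz [-0.066   0.0012  0.06  ] F -1.94 -0.43 4.56 [-0.3185  0.4359  0.0332] 0.012161239731423508 59.997947216033936
in 29.86 rack xyz [-0.0444  0.0012  0.0601] F 0.27 -0.99 4.27 [-0.1182 -0.1845 -0.0901] 0.011824123628910384 60.000243186950684
strip 30.23 rack xyz [-0.0354  0.0012  0.06  ] F 0.25 0.12 4.29 [-0.0394 -0.237  -0.0191] 0.011943261182143183 59.997305274009705
push 30.58 rack xyz [-0.0311  0.0012  0.06  ] F -12.45 -1.16 15.15 [-0.9602  1.9851 -0.02  ] 0.011773830487283725 60.01103103160858
push 30.87 rack xyz [-0.0277  0.0012  0.0601] F -17.1 -1.67 20.03 [-1.3874  2.9384 -0.0295] 0.011490395774542635 60.022820234298706
```

```bash
python3 - <<'E'
from h import *
np.set_printoptions(precision=4,suppress=True)
oy=down(YR); c,s=np.cos(YR),np.sin(YR); y=.0012
pp=None
for k,x in enumerate(np.arange(-.024,-.012,.0015)):
    r.move_l(rk(x,y,.0599),oy,.02); r.pause(.15)
    S=r.get_state(); d=S['ee_pos']-O; f=S['wrist_force']; ax=c*d[0]+s*d[1]
    print(round(x,4),round(S['time_s'],2),'ax',round(ax,4),round(d[2],4),'F',round(c*f[0]+s*f[1],2),round(-s*f[0]+c*f[1],2),round(f[2],2),S['ft_torque'],S['grip_width'])
    if pp is not None and ax-pp<.0006 or c*f[0]+s*f[1]<-30: break
    pp=ax
w=grab('wrist','w10.png'); grab('scene','s10.png')
I=w['image'][130:310,200:440,::-1]
for n,q in dict(shL=(ax+.06,.04,.046),shR=(ax+.06,-.04,.046),lip=(.015,.1,.056)).items(): print(n,proj(w,rk(*q)))
cv2.imwrite('pics/c10.png',cv2.resize(I,(800,600),interpolation=cv2.INTER_CUBIC))
E
```

```text
-0.024 31.27 ax -0.0262 0.0601 F -18.97 -1.43 21.82 [-1.5513  3.4027  0.0391] 0.011458009604480898
-0.0225 31.67 ax -0.025 0.0601 F -22.71 -1.82 23.15 [-1.7772  3.9478 -0.0083] 0.01181864408363954
-0.021 32.07 ax -0.0236 0.0601 F -23.6 -1.12 23.97 [-1.8339  4.1782 -0.062 ] 0.011342903828252218
-0.0195 32.47 ax -0.0233 0.0601 F -31.85 -1.65 32.84 [-2.6192  5.8317 -0.0458] 0.011881271976060212
shL [345.2314 174.4358]
shR [335.8564 281.8903]
lip [321.0904  74.7986]
```

View pics/c10.png

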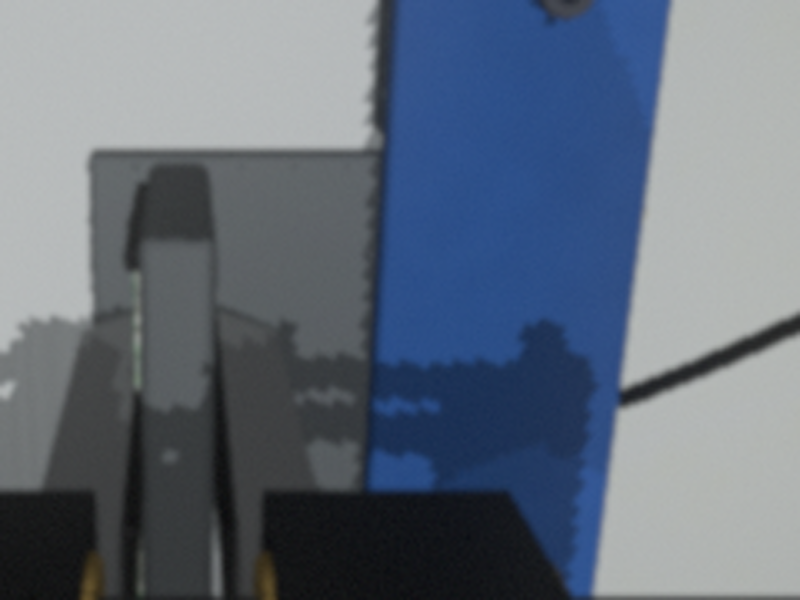

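```bash
python3 - <<'E'
from h import *
np.set_printoptions(precision=4,suppress=True)
oy=down(YR); c,s=np.cos(YR),np.sin(YR); y=.0012
def st(t):
    S=r.get_state(); d=S['ee_pos']-O; f=S['wrist_force']
    R=cv2.Rodrigues(S['orientation'])[0]; E=cv2.Rodrigues(R@cv2.Rodrigues(oy)[0].T)[0].ravel()
    print(t,round(S['time_s'],2),np.array([c*d[0]+s*d[1],-s*d[0]+c*d[1],d[2]]),'F',round(c*f[0]+s*f[1],2),round(-s*f[0]+c*f[1],2),round(f[2],2),'tilt deg',np.degrees(E),S['grip_width'])
st('now')
r.move_l(rk(-.0195,y,.0603),oy,.02); r.pause(.3); st('eased'); r.pause(1); st('1s')
E
```

```text
now 32.57 [-0.0233  0.0012  0.0601] F -32.45 -1.19 32.15 tilt deg [-0.2434  0.3263  0.0171] 0.01160424060416328
eased 33.12 [-0.0233  0.0012  0.0602] F -29.16 -1.27 28.47 tilt deg [-0.2326  0.3292  0.0188] 0.011539259336364294
1s 34.12 [-0.0232  0.0013  0.0602] F -29.98 -0.62 27.11 tilt deg [-0.2325  0.3275  0.022 ] 0.011679732674144327
```

```bash
python3 -c "
from rig import r
print(r.close_job())"
```

```text
the job is handed in; nothing more can be done
None
```

The job is handed in at about 34 s on the robot's clock: the three offcuts are wiped off the deck onto the table, the scraper is back standing on the table, and the label holder is still gripped and pressed home at the strip's stop with about 30 N, tilted about 0.4° by the tool reading and, by the camera, within about 1 mm of centre.

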